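# Load a sample carrier under the spring flap of an ash analyser

### The job

Load the sample carrier into the analyser: press the blue paddle down with one fingertip so that the spring flap lifts, keep it held up, and with the other fingertip push the carrier by its orange plate along the rails under the flap until it is fully home against the stop. Then let go so that the flap closes behind the carrier; do not grip or lift the carrier, do not let the flap come down on it, and leave the jar, crucible and brush alone.

Things in the scene. Friction and masses are not known exactly. Their poses are not given: they have to be found in the camera images.
- port: Fixed loading port of a pale grey ash analyser. Origin on the work surface under the middle of the bay's mouth; x axis = feed direction (roughly the robot's right, -y, within 0.35 rad), z up. All x, y, z below are in its frame, mm. Feed deck: top z 12, x -205 to 80; rails with inner faces y +-20, tops z 24. Analyser box from x 80 on: 330 wide, 300 long, 110 high (156 at its blue lid).
- stop (a point): Middle of the face of the rubber end stop, port x 72, z 25. The carrier is fully home when its tray's front touches this face: carrier is then at port x 42, its push plate's rear face at x -48. The bay under the flap runs from x 0 to 72.
- flap (a joint): Angle of the spring flap, rad: 0 closed, 0.75 open (hard stop). Cover and paddle are one see-saw: paddle pressed down = flap up. The carrier (22 mm high) passes clear above 0.45; 0.55 to 0.7 is good. About 4 N at the middle of the paddle starts it, 8 N holds it at 0.6, more nearer the hinge; it springs shut when let go.
- hinge (a point): Point on the hinge line of flap and paddle (8 mm steel rod along port x, from x -203 to 73) at port x 0, y -36, z 42. On its +y side, x 0 to 74 and 64 wide, lies the see-through blue cover plate; on its -y side the paddle.
- lip (a point): Middle of the lower edge of the flap's front lip (x 0 to 4, y -8 to 22); moves with the flap. Closed, it hangs to 11 mm above the deck: it blocks the carrier's tray, but the flat handle passes below it.
- paddle (a point): Middle of the blue paddle's upper face; moves with the flap. Plate 170 long (port x -203 to -33), y about -38 to -80, its outer edge sloping up 0.3 rad when closed. Middle closed: x -118, y -60, z 51; sinks about 14 mm at 0.6 rad. A fingertip may slide along its whole length while holding it down. The foot beneath is 6 mm high.
- carrier: Loose sample carrier, 0.15 to 0.31 kg, standing on the deck between the rails, x axis along the port's x. Origin at the underside of the middle of its steel tray (60 long, 36 wide, 22 high, white crucible inside). A flat handle 12 wide, 6 high runs back from the tray to the orange push plate.
- push_plate (a point): Centre of the carrier's upright orange push plate: 5 thick along x, 28 wide, 46 high from the carrier's underside, 87.5 mm behind the carrier's origin (-x). It always stays outside the flap; push on its rear (-x) face.
- sample_jar: Bystander: closed jar with white cap, 48 mm diameter, 70 mm high; origin at the centre of its underside.
- crucible: Bystander: open white ceramic crucible, 48 mm across, 36 mm high; origin at the centre of its underside.
- brush: Bystander: brush 160 mm long lying on the bench; origin at its underside, x along the handle.

How it is judged:
By the outcome, as a careful person would: the job done as asked, in the order asked, and still so for the second after the job is handed in, with the robot touching nothing.
It also fails if it takes over 46 s, if anything falls off the work surface, if the arm or the gripper's body presses on something with over 40 N, if the wrist force passes 120 N, or if a joint passes its speed limit or range.

### The arm

A 6-joint arm with a two-finger parallel gripper is mounted at the origin on the work surface. World frame = base frame: x ahead of the robot, y to its left, z up, the work surface at z = 0. Lengths are in m, angles in rad, forces in N, time in s.
With the tool pointing down it reaches from about 0.325 to 0.775 m from the base axis. Payload 9.3 kg.
Tool frame: the origin (TCP) lies at the very end of the fingers, on their centre line; the grasp point (between the pads) lies 19 mm behind it (arm.tcp_to_grasp is the distance from the TCP to the grasp point, in m); z points along the fingers, y is the direction in which the jaws open and shut (so a half turn about z gives the same grasp; the last joint's range is limited). The gripper opens to 85 mm and grips with 20 to 120 N. Pads are 22 mm wide; open, the fingers measure 114 mm over their backs; the gripper's body (76 mm by 85 mm) begins 54 mm behind the grasp point. The pads swing forward as they close: fully open they stand 13 mm farther back than shut.
Start: joints at [-1.441, 0.259, 0.021, 1.334, 0, 1.418], TCP at [0.153, -0.528, 0.231] pointing down, gripper open.
Joint ranges: [-3.04, 3.04], [-0.91, 1.82], [-1.04, 1.36], [-1.92, 1.95], [-1.52, 1.45], [-3.14, 3.14]. Speed limits (rad/s): [2.22, 2.22, 2.79, 3.14, 3.14, 3.14].

### API

Orientations are given as a 3x3 rotation matrix whose columns are the frame's x, y, z axes.
In Python, from bench import read_state, imaging, arm gives the robot as it stands.
- The arm moves only by the tool jog_arm, never from a script. Its argument "steps" is a list of rows, each a list of 7 numbers: the shift along the tool's x, y, z in m, then the turn, a rotation vector about the tool's x, y, z in degrees, then the finger opening in m, from 0 to 0.0854. In form: [[dx, dy, dz, ax, ay, az, claw], ...]. A call has 1 to 12 rows; each row shifts and turns the pose as measured when the row begins, along the tool's axes as they then stand; what a row does not reach is not made up. A row lasts 1/12 s, in which the tool goes at most 41.7 mm and 7.16 degrees, less where a joint would pass 70% of its speed; a pose out of reach is approached as far as the arm can. A call is refused whole if a number of a shift passes 0.0417 or a number of a turn 7.16, either way. A call with a gripper value outside its range is refused whole. The fingers move at their own pace and stop on an object; the grip force is fixed at half the most. Time passes only in rows, so rows that do not move let the fingers close. It gives the time, the measured TCP pose, the force and the opening at its end, in the units of the state.
- read_state(): the state, without advancing time (a new reading comes with each control period).
- imaging.capture(name): name is "scene" or "top" or "wrist"; returns (picture, depth): 384x512x3 uint8, red, green, blue; 384x512 float32, m along the optical axis (not along the pixel's ray), 0 where there is no reading.
- imaging.get_calibration(name): a dict with "camera_matrix" (3x3 intrinsics, pixels), "R" (3x3) and "t" (3): a world point X has camera coordinates R X + t. Camera axes: x right, y down, z forward; pixel columns grow to the right and rows downward; lengths in m; the calibration is good to about 2 mm. A picture is of the moment at which its call begins: read the wrist's pose just before it. get_calibration takes no time and is no camera call; for the wrist camera it gives the pose at the moment of the call.
- arm.hand_in(): hands the job in, once; it reports no verdict.
Trained networks look in the newest picture that a camera, given by its name, has taken for a name from the list of things; names that differ only in an ending like _2 or _b are one class to them, and where a whole thing is asked for, a point or a joint stands for the part that bears it (a point fixed in the world has none). Each returns a list of dicts, best first, with "score" (0 to 1); they miss things now and then, are a little off and sometimes report something else, mostly with a low value. They report only what shows in the picture. A call takes as long as a camera call.
- imaging.look_for(camera, name): "rect" ([left, top, right, bottom] in pixels, round what is visible of it).
- imaging.pinpoint(camera, name): "centre" ([row, column] in pixels: a listed point, or the origin of a listed thing).
The state is a dict: "time_s": time; "joints": joint angles; "joint_velocities": joint speeds; "joint_efforts": joint torques, N m; "position": TCP position; "ee_rot": TCP orientation; "contact_force": force on the tool from outside, world axes, zero at the start; "moment": the same for the moment, N m; "opening": opening from 0.0 (shut) to 1.0 (fully open).
Only numpy, scipy, OpenCV 4.12 (cv2) and the standard library are available. Lean on these libraries where they do the work, as an engineer would, in place of code of your own. Each camera call takes 0.05 s, during which the arm holds its last target.

## Working session

There is one attempt and no reset: what is moved stays moved. The work goes in short steps, Python scripts to look and compute and a tool call to move; the robot and the scene stay as the last step left them, time stands still between calls to the robot, and variables do not carry over. Pictures are saved under pics/ and viewed, and the job is handed in when it is done.

Besides the shell and the picture viewer there is one more tool, called after "Emit:" by a JSON object that holds its "api" and its "payload". jog_arm: Moves the arm, as the interface text tells. Its arguments: {"type":"object","properties":{"steps":{"type":"array"}},"required":["steps"]}

```bash
ls; mkdir -p pics; python3 - <<'E'
from bench import read_state, imaging, arm
import cv2, numpy as np
s=read_state(); print(s)
for n in ["scene","top"]:
    p,d=imaging.capture(n); cv2.imwrite(f"pics/{n}0.png",p[:,:,::-1]); np.save(f"{n}_d.npy",d)
    c=imaging.get_calibration(n); print(n,c)
    for t in ["stop","hinge","lip","paddle","push_plate","carrier","port"]:
        print(t,[(x["score"],x["centre"]) for x in imaging.pinpoint(n,t)[:2]])
E
```

```text
pics
{'time_s': 0.0, 'joints': array([-1.44057774e+00,  2.59168556e-01,  2.07362192e-02,  1.33373182e+00,
        1.39413948e-05,  1.41819140e+00]), 'joint_velocities': array([ 2.41409502e-04, -1.99923020e-03, -6.46857993e-05,  5.41524414e-04,
       -8.38342436e-04, -4.20821436e-04]), 'joint_efforts': array([-4.66985075e-04, -5.55641663e+01,  3.44528961e+01,  1.37169741e-02,
       -1.42401577e-04, -3.80060442e-06]), 'position': array([ 0.15344409, -0.52784283,  0.23066898]), 'ee_rot': array([[ 9.60271334e-01,  2.79067980e-01, -1.63790734e-04],
       [ 2.79067940e-01, -9.60270400e-01,  1.35806087e-03],
       [ 2.21707910e-04, -1.34981566e-03, -9.99999064e-01]]), 'contact_force': array([0.03792789, 0.16345796, 0.59943441]), 'moment': array([ 0.03343947, -0.01903815, -0.02513062]), 'opening': 0.9964041021673383}
scene {'camera_matrix': array([[420.89676352,   0.        , 260.73350118],
       [  0.        , 420.89676352, 185.26859583],
       [  0.        ,   0.        ,   1.        ]]), 'R': array([[-0.81912719,  0.57336853, -0.01670826],
       [ 0.37028694,  0.50630538, -0.778808
[... 298 characters left out ...]
65.9, 257.2])]
carrier [(0.69, [161.5, 232.8]), (0.52, [209.0, 189.8])]
port []
top {'camera_matrix': array([[360.72494174,   0.        , 259.53376951],
       [  0.        , 360.72494174, 189.85589266],
       [  0.        ,   0.        ,   1.        ]]), 'R': array([[ 0.00603541, -0.99959928,  0.02765608],
       [-0.99709559, -0.00811543, -0.07572668],
       [ 0.07592078, -0.02711871, -0.99674501]]), 't': array([0.13608468, 0.61181857, 0.89761248])}
stop [(0.61, [188.6, 370.1])]
hinge [(0.62, [209.9, 350.4])]
lip [(0.74, [196.6, 341.7])]
paddle [(0.71, [234.9, 309.5])]
push_plate [(0.89, [217.7, 296.7])]
carrier [(0.7, [206.1, 325.6])]
port [(0.69, [199.4, 338.9]), (0.5, [210.9, 353.4])]
```

```bash
python3 - <<'E'
import cv2
a=cv2.imread("pics/top0.png")[110:310,200:467]; cv2.imwrite("pics/top0c.png",cv2.resize(a,(800,600),interpolation=cv2.INTER_CUBIC))
a=cv2.imread("pics/scene0.png")[80:280,120:387]; cv2.imwrite("pics/scene0c.png",cv2.resize(a,(800,600),interpolation=cv2.INTER_CUBIC))
E
```

```text
(no output)
```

View pics/top0c.png

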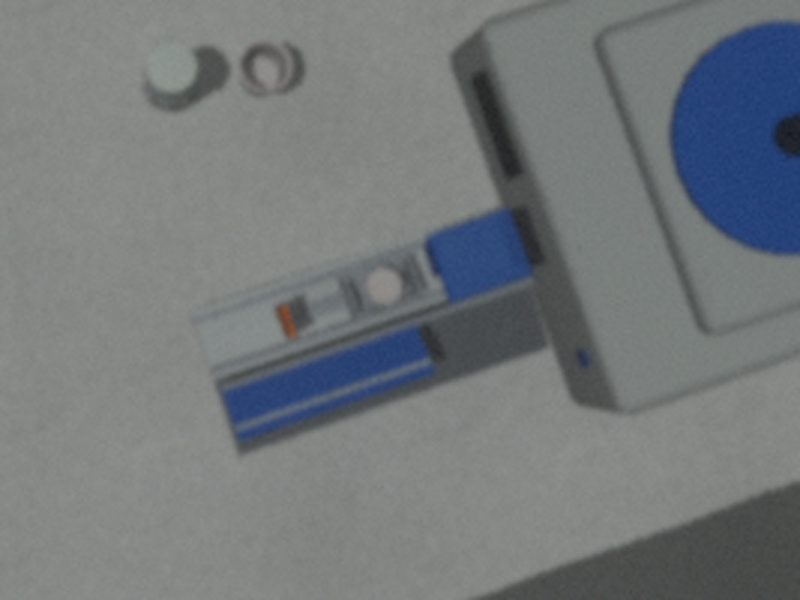

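View pics/scene0c.png

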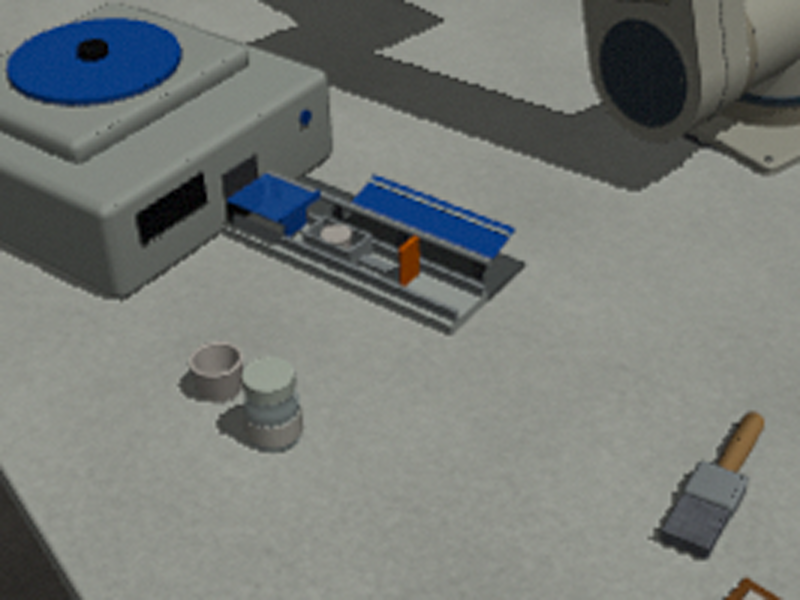

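```bash
cat > fit.py <<'E'
from bench import read_state, imaging, arm
import numpy as np
from scipy.optimize import least_squares
obs=[("scene","stop",146.3,198.2),("scene","hinge",142.3,225.1),("scene","lip",154.2,217.6),("scene","paddle",151.4,262.6),
("top","stop",188.6,370.1),("top","hinge",209.9,350.4),("top","lip",196.6,341.7),("top","paddle",234.9,309.5),("top","port",199.4,338.9),
("scene","push_plate",165.9,257.2),("scene","carrier",161.5,232.8),("top","push_plate",217.7,296.7),("top","carrier",206.1,325.6)]
P=dict(stop=(72,0,25),hinge=(0,-36,42),lip=(2,7,23),paddle=(-118,-60,51),port=(0,0,0))
cal={n:imaging.get_calibration(n) for n in("scene","top")}
def proj(n,X):
    c=cal[n];q=c["R"]@X+c["t"];q=c["camera_matrix"]@q;return q[1]/q[2],q[0]/q[2]
def W(p,th,X):
    X=np.array(X)/1e3;c,s=np.cos(th),np.sin(th)
    return np.array([p[0]+c*X[0]-s*X[1],p[1]+s*X[0]+c*X[1],X[2]])
def res(v):
    r=[]
    for n,t,a,b in obs:
        X=P.get(t) or {"push_plate":(v[3]*100-87.5,0,35),"carrier":(v[3]*100,0,12)}[t]
        q=proj(n,W(v[:2],v[2],X)); r+=[q[0]-a,q[1]-b]
    return np.array(r)
if __name__=="__main__":
    s=least_squares(res,[0.5,-0.2,-1.3,-0.5],loss="soft_l1")
    print(s.x); 
    for o,r in zip(obs,res(s.x).reshape(-1,2)): print(o[:2],r.round(1))
    print(np.sqrt(np.diag(np.linalg.inv(s.jac.T@s.jac))))
    np.save("pose.npy",s.x)
    import cv2
    for n,(r0,c0) in dict(top=(110,200),scene=(80,120)).items():
        a=cv2.imread(f"pics/{n}0.png")[r0:r0+200,c0:c0+267];a=cv2.resize(a,(800,600),interpolation=cv2.INTER_CUBIC)
        pl=s.x[3]*100-87.5
        for L in [[(-205,-20,24),(0,-20,24)],[(-205,20,24),(0,20,24)],[(-205,-20,12),(-205,20,12)],[(-203,-36,46),(73,-36,46)],
          [(-203,-78,57),(-33,-78,57)],[(pl-2.5,-14,58),(pl-2.5,14,58)],[(80,-165,110),(80,165,110)],[(80,165,0),(80,165,110)],[(0,-36,44),(0,28,44)]]:
            q=[proj(n,W(s.x[:2],s.x[2],X)) for X in L]
            q=[(int((b-c0+.5)*3),int((a_-r0+.5)*3)) for a_,b in q]
            cv2.line(a,q[0],q[1],(0,255,0),1)
        cv2.imwrite(f"pics/{n}_fit.png",a)
E
python3 fit.py
```

```text
[ 0.59060595 -0.07458089 -1.2022999  -0.46671646]
('scene', 'stop') [1.4 3.5]
('scene', 'hinge') [2.3 1.8]
('scene', 'lip') [2.1 0.5]
('scene', 'paddle') [-1.3  0.9]
('top', 'stop') [-0.2 -0.3]
('top', 'hinge') [1.6 0.5]
('top', 'lip') [-1.   1.6]
('top', 'paddle') [2.8 1.7]
('top', 'port') [-0.6  2.4]
('scene', 'push_plate') [ 0.5 -0.6]
('scene', 'carrier') [ 1.7 -0.1]
('top', 'push_plate') [-0.6 -1.3]
('top', 'carrier') [-1.1  0.2]
[0.00130099 0.00170284 0.01713778 0.02493997]
```

View pics/top_fit.png

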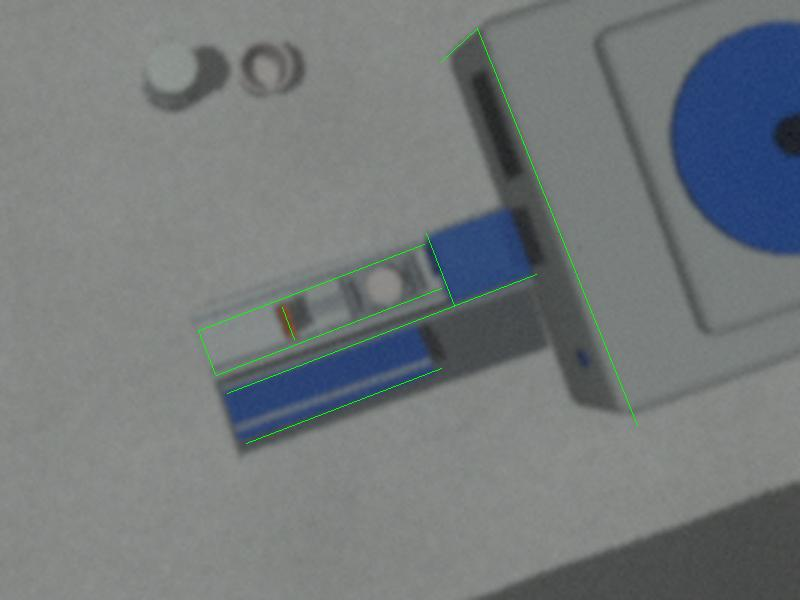

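View pics/scene_fit.png

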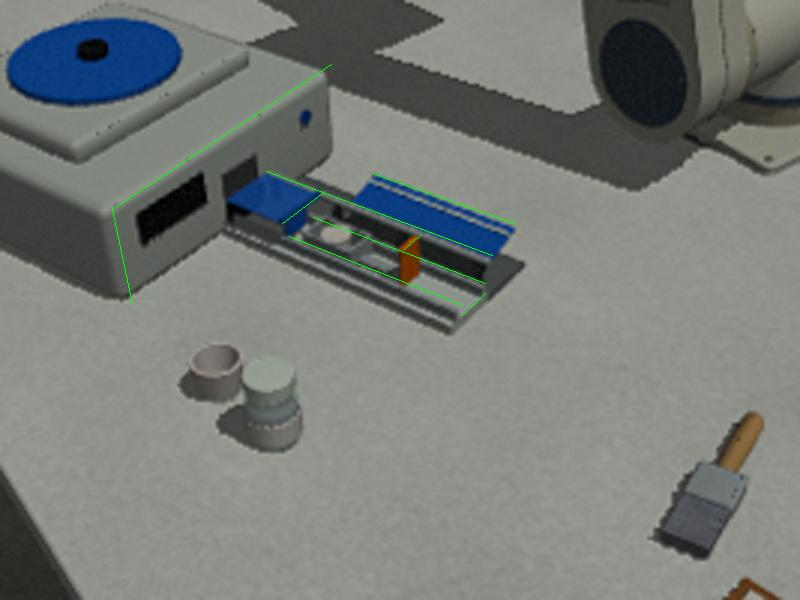

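```bash
python3 - <<'E'
s=open("fit.py").read()
s=s.replace('def proj','''M=[("top",(-203,-80,58),238,440),("top",(-203,-38,45),220,383),("top",(-33,-38,45),418,327),("top",(-33,-80,58),434,371),
("scene",(-33,-80,58),376,178),("scene",(-203,-80,58),514,231),("scene",(-203,-38,45),490,259),("top",(0,28,44),428,238),("top",(74,28,44),510,208),("scene",(0,28,44),288,222)]
ofs=dict(top=(110,200),scene=(80,120))
for i,(n,X,u,v) in enumerate(M):
    P[f"m{i}"]=X; obs.append((n,f"m{i}",(v+.5)/3-.5+ofs[n][0],(u+.5)/3-.5+ofs[n][1]))
def proj''',1)
open("fit.py","w").write(s)
E
python3 fit.py
```

```text
[ 0.58919002 -0.07454681 -1.24699117 -0.46310217]
('scene', 'stop') [0.8 4.6]
('scene', 'hinge') [2.3 2.6]
('scene', 'lip') [1.9 0.9]
('scene', 'paddle') [-0.3  1. ]
('top', 'stop') [1.6 0.1]
('top', 'hinge') [ 2.4 -0.1]
('top', 'lip') [-0.5  1.8]
('top', 'paddle') [ 1.7 -0.1]
('top', 'port') [-0.   2.4]
('scene', 'push_plate') [ 1.3 -1.5]
('scene', 'carrier') [ 1.9 -0.3]
('top', 'push_plate') [-2.4 -2. ]
('top', 'carrier') [-1.4  0.1]
('top', 'm0') [-0.6  0.4]
('top', 'm1') [1.5 0.6]
('top', 'm2') [-1.5 -0.5]
('top', 'm3') [0.2 1.1]
('scene', 'm4') [-1.9 -0.1]
('scene', 'm5') [-1.3  0.7]
('scene', 'm6') [0.2 0.3]
('top', 'm7') [-1.1 -0.2]
('top', 'm8') [-0.2  0.1]
('scene', 'm9') [ 0.2 -1.9]
[0.00094465 0.00090055 0.00887682 0.02263344]
```

View pics/top_fit.png

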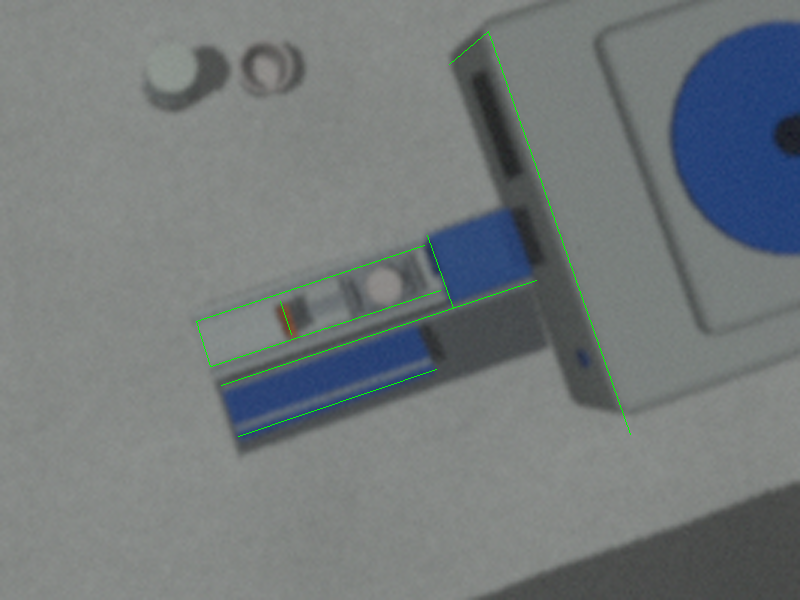

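View pics/scene_fit.png

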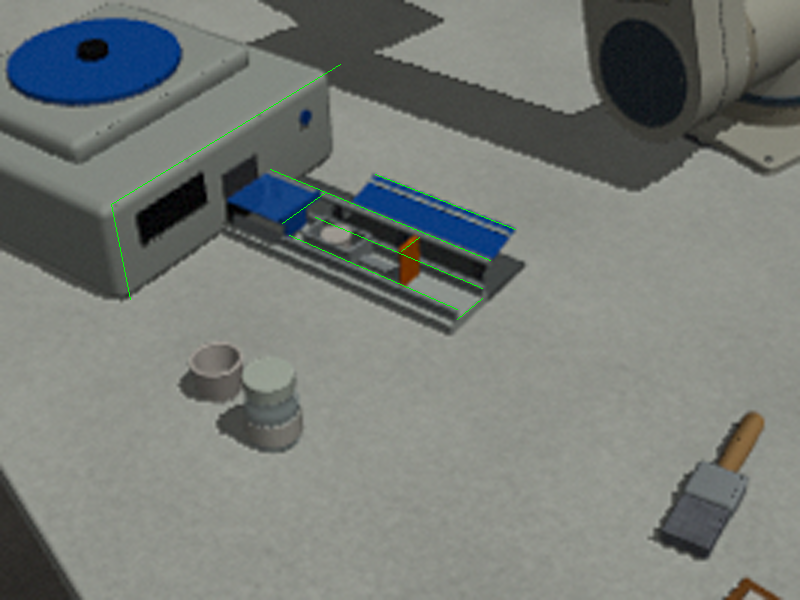

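```bash
cat > h.py <<'E'
import numpy as np
from bench import read_state, imaging, arm
TH=-1.238; O=np.array([.589,-.0745])
def W(X):
    c,s=np.cos(TH),np.sin(TH); return np.array([O[0]+c*X[0]-s*X[1],O[1]+s*X[0]+c*X[1],X[2]])
def toport(p):
    c,s=np.cos(TH),np.sin(TH); d=p[:2]-O; return np.array([c*d[0]+s*d[1],-s*d[0]+c*d[1],p[2]])*1e3
def delta(X):
    "shift in tool axes to port point X (m), and yaw turn about tool z (deg) so tool y = port y"
    st=read_state(); R=st["ee_rot"]; d=R.T@(W(X)-st["position"])
    c,s=np.cos(TH),np.sin(TH); Rt=np.array([[-c,-s,0],[-s,c,0],[0,0,-1]])
    from scipy.spatial.transform import Rotation as Ro
    return d, np.degrees(Ro.from_matrix(R.T@Rt).as_rotvec())
def show():
    st=read_state(); print(round(st["time_s"],2),toport(st["position"]).round(1),st["contact_force"].round(1),round(st["opening"],3),np.round(st["joints"],2))
E
python3 - <<'E'
from h import *
show(); t=W([-.175,-.032,.2]); print(t,np.hypot(*t[:2]),np.degrees(np.arctan2(t[1],t[0]))); print(delta([-.175,-.032,.2])); s=read_state()["position"]; print(np.hypot(*s[:2]),np.degrees(np.arctan2(s[1],s[0])))
E
```

```text
0.8 [ 286.5 -559.9  231.3] [-0.3  0.5 -0.6] 0.998 [-1.44  0.26  0.02  1.33 -0.    1.42]
[0.5015855 0.0804442 0.2      ] 0.5079953565820206 9.11149540263111
(array([ 0.50410678, -0.48728225,  0.03128282]), array([-1.73185692e-03, -5.99169272e-04, -9.28674203e+01]))
0.549974439816872 -73.79899238112807
```

Emit:
{"api": "jog_arm", "payload": {"steps": [[0.038,0.004,0,0,0,-4.6,0.05],[0.038,0.004,0,0,0,-4.6,0.05],[0.038,0.004,0,0,0,-4.6,0.05],[0.038,0.004,0,0,0,-4.6,0.05],[0.038,0.004,0,0,0,-4.6,0.05],[0.038,0.004,0,0,0,-4.6,0.05],[0.038,0.004,0,0,0,-4.6,0.05],[0.038,0.004,0,0,0,-4.6,0.05],[0.038,0.004,0,0,0,-4.6,0.05],[0.038,0.004,0,0,0,-4.6,0.05]]}}

```text
time_s: 1.63
position: [0.4792, -0.3337, 0.2289]
ee_rot: [[0.448, 0.894, -0.001], [0.894, -0.448, -0.002], [-0.002, -0.0, -1.0]]
contact_force: [0.1, -0.7, -0.5]
opening: 0.585
```

```bash
python3 - <<'E'
from h import *
show(); print(read_state()["position"],delta([-.175,-.032,.2]))
E
```

```text
1.63 [ 209.1 -188.5  228.9] [ 0.1 -0.7 -0.5] 0.585 [-0.75  0.32  0.1   1.35 -0.    1.28]
[ 0.47916866 -0.33366383  0.22894929] (array([ 0.3803102 , -0.1655238 ,  0.02814355]), array([ -0.06190753,   0.11505578, -45.69090078]))
```

Emit:
{"api": "jog_arm", "payload": {"steps": [[0.0385,-0.0005,0.001,0,0,-4.15,0.05],[0.0385,-0.0005,0.001,0,0,-4.15,0.05],[0.0385,-0.0005,0.001,0,0,-4.15,0.05],[0.0385,-0.0005,0.001,0,0,-4.15,0.05],[0.0385,-0.0005,0.001,0,0,-4.15,0.05],[0.0385,-0.0005,0.001,0,0,-4.15,0.05],[0.0385,-0.0005,0.001,0,0,-4.15,0.05],[0.0385,-0.0005,0.001,0,0,-4.15,0.05],[0.0385,-0.0005,0.001,0,0,-4.15,0.05],[0.0385,-0.0005,0.001,0,0,-4.15,0.05],[0.0385,-0.0005,0.001,0,0,-4.15,0.05]]}}

```text
time_s: 2.55
position: [0.5135, 0.0962, 0.2144]
ee_rot: [[-0.366, 0.931, 0.001], [0.931, 0.366, -0.002], [-0.002, 0.0, -1.0]]
contact_force: [1.1, 0.9, 0.3]
opening: 0.581
```

```bash
python3 - <<'E'
from h import *
import cv2
show(); print(delta([-.175,-.032,.15]))
c=imaging.get_calibration("wrist"); p,d=imaging.capture("wrist"); cv2.imwrite("pics/w1.png",p[:,:,::-1]); np.savez("w1.npz",d=d,**c)
E
```

```text
2.55 [-186.   -15.6  214.4] [1.1 0.9 0.3] 0.581 [ 0.03  0.22 -0.08  1.28 -0.    1.22]
(array([-0.01016222, -0.01688297,  0.06445719]), array([0.00586578, 0.1018637 , 2.41002861]))
```

View pics/w1.png

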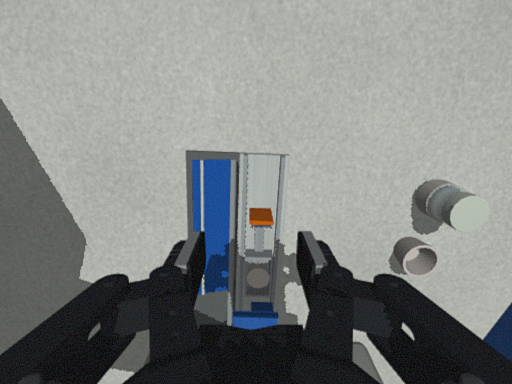

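Emit:
{"api": "jog_arm", "payload": {"steps": [[-0.005,-0.008,0.03,0,0,1.2,0.05],[-0.005,-0.008,0.03,0,0,1.2,0.05],[0,0,0,0,0,0,0.05],[0,0,0,0,0,0,0.05]]}}

```text
time_s: 2.93
position: [0.4983, 0.0921, 0.1551]
ee_rot: [[-0.345, 0.938, 0.003], [0.938, 0.345, 0.002], [0.001, 0.004, -1.0]]
contact_force: [0.0, -0.7, 0.8]
opening: 0.587
```

```bash
cat > wv.py <<'E'
from h import *
import cv2,sys
show(); print(delta([-.175,-.032,.15]))
c=imaging.get_calibration("wrist"); p,d=imaging.capture("wrist"); n=sys.argv[1]
cv2.imwrite(f"pics/{n}raw.png",p[:,:,::-1]); np.savez(n+".npz",d=d,st=read_state()["position"],**c)
a=cv2.resize(np.ascontiguousarray(p[:,:,::-1]),(768,576),interpolation=cv2.INTER_CUBIC)
def proj(X):
    q=c["R"]@W(np.array(X)/1e3)+c["t"]; q=c["camera_matrix"]@q; return (int((q[0]/q[2]+.5)*1.5),int((q[1]/q[2]+.5)*1.5))
for L in [[(-205,-20,24),(0,-20,24)],[(-205,20,24),(0,20,24)],[(-205,-20,12),(-205,20,12)],[(-203,-36,46),(73,-36,46)],
          [(-203,-80,58),(-33,-80,58)],[(-203,-38,45),(-203,-80,58)],[(-33,-38,45),(-33,-80,58)],[(0,-36,44),(0,28,44)],[(-136,-14,58),(-136,14,58)]]:
    cv2.line(a,proj(L[0]),proj(L[1]),(0,255,0),1)
cv2.imwrite(f"pics/{n}.png",a)
E
python3 wv.py w2
```

```text
2.93 [-187.1  -31.3  155.1] [ 0.  -0.7  0.8] 0.587 [ 0.02  0.22 -0.23  1.12  0.    1.23]
(array([-0.01206289, -0.00100203,  0.00508974]), array([ 0.22256586, -0.03283931,  1.14006779]))
```

View pics/w2.png

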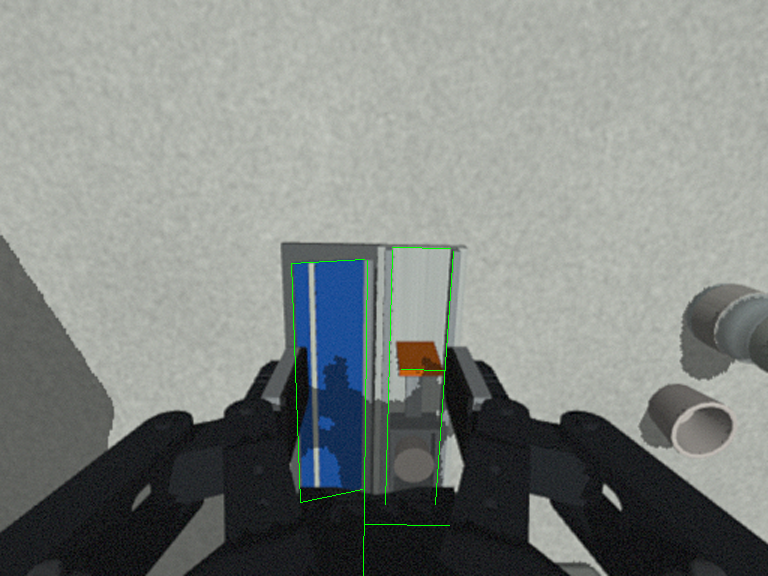

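Emit:
{"api": "jog_arm", "payload": {"steps": [[-0.005,-0.001,0.025,0.2,0,0.5,0.05],[-0.005,-0.001,0.025,0,0,0.5,0.05],[-0.004,0,0.025,0,0,0,0.05],[0,0,0.012,0,0,0,0.05],[0,0,0,0,0,0,0.05],[0,0,0,0,0,0,0.05]]}}

```text
time_s: 3.48
position: [0.5109, 0.0762, 0.0751]
ee_rot: [[-0.326, 0.945, 0.015], [0.945, 0.326, 0.001], [-0.004, 0.014, -1.0]]
contact_force: [-0.4, 0.2, 0.3]
opening: 0.585
```

```bash
python3 wv.py w3; python3 - <<'E'
from h import *
import cv2
print(delta([-.172,-.0335,.065]))
p,d=imaging.capture("scene"); cv2.imwrite("pics/s3.png",cv2.resize(p[80:280,120:387,::-1],(800,600),interpolation=cv2.INTER_CUBIC))
E
```

```text
3.48 [-167.9  -24.6   75.1] [-0.4  0.2  0.3] 0.585 [-0.02  0.29 -0.35  0.91  0.    1.22]
(array([ 0.00674868, -0.00638016, -0.07507196]), array([ 0.81594741,  0.23934414, -0.01923412]))
(array([ 0.00413332, -0.00928902,  0.010175  ]), array([ 0.8501177 ,  0.25277658, -0.01639111]))
```

View pics/w3.png

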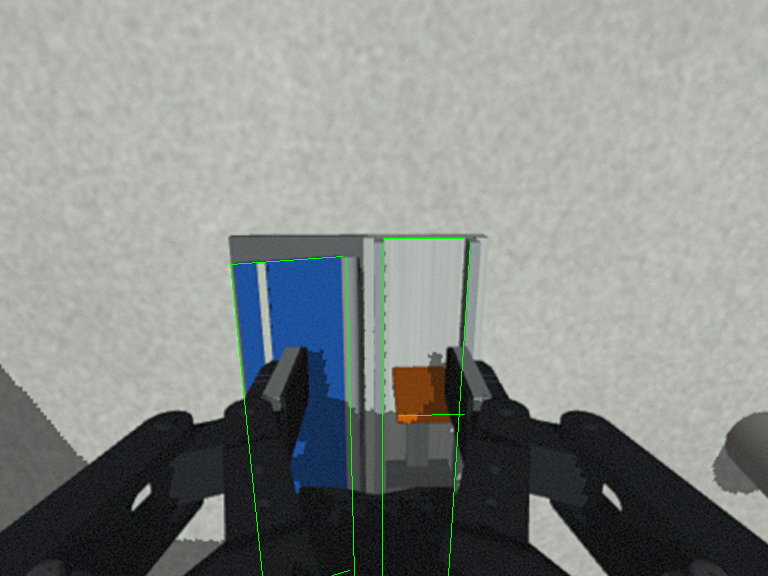

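View pics/s3.png

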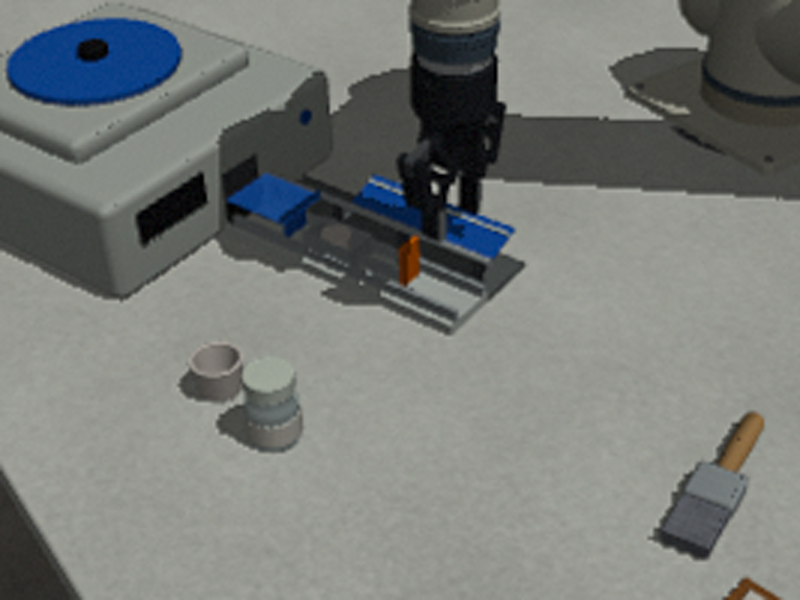

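Emit:
{"api": "jog_arm", "payload": {"steps": [[0.002,-0.0045,0,0.4,0.1,0,0.05],[0.002,-0.0045,0,0.4,0.1,0,0.05],[0,0,0,0,0,0,0.05]]}}

```text
time_s: 3.83
position: [0.5022, 0.0773, 0.0786]
ee_rot: [[-0.327, 0.945, 0.005], [0.945, 0.327, -0.001], [-0.002, 0.004, -1.0]]
contact_force: [-0.1, -0.0, 0.5]
opening: 0.585
```

```bash
python3 wv.py w4; python3 - <<'E'
from h import *
import cv2
print(delta([-.172,-.0335,.065]))
st=read_state(); c=imaging.get_calibration("wrist"); d=np.load("w4.npz")["d"]
a=cv2.imread("pics/w4raw.png"); a=cv2.resize(a,None,fx=3,fy=3,interpolation=cv2.INTER_CUBIC)
for y in (-.0395,-.025,.025,.0395):
  for x in (-.011,.011):
    for z,col in ((0,(0,0,255)),(-.01,(0,255,255))):
      q=c["R"]@(st["position"]+st["ee_rot"]@np.array([x,y,z]))+c["t"]; q=c["camera_matrix"]@q; u,v=q[:2]/q[2]; 
      cv2.circle(a,(int(u*3+1.5),int(v*3+1.5)),4,col,1)
cv2.imwrite("pics/w4c.png",a[600:1100,400:1150])
# depth -> tool frame of finger pixels
K=c["camera_matrix"]; vv,uu=np.mgrid[0:384,0:512]; Z=d; 
Xc=np.stack([(uu-K[0,2])/K[0,0]*Z,(vv-K[1,2])/K[1,1]*Z,Z],-1); Xw=(Xc-c["t"])@c["R"]; Xt=(Xw-st["position"])@st["ee_rot"]
for (v,u) in [(240,300),(255,305),(262,312),(262,318),(255,318),(240,196),(262,185),(262,180),(268,186)]: print(v,u,(Xt[v,u]*1e3).round(1))
m=(Xt[...,2]<.002)&(Xt[...,2]>-.02)&(Z>0)&(abs(Xt[...,0])<.03); P=Xt[m]*1e3
for s in (1,-1):
  Q=P[P[:,1]*s>0]; print(len(Q),np.percentile(Q,[2,50,98],axis=0).round(1))
E
```

```text
3.83 [-171.9  -32.5   78.6] [-0.1 -0.   0.5] 0.585 [-0.01  0.28 -0.36  0.93 -0.    1.23]
(array([ 0.00295387,  0.00077624, -0.07144717]), array([0.24398046, 0.12685339, 0.00174684]))
(array([ 0.00031046, -0.00151262,  0.01363711]), array([0.29379532, 0.14326716, 0.00562727]))
240 300 [  8.6  25.4 -12.6]
255 305 [  7.9  25.4 -26.4]
262 312 [ 11.   26.  -37.9]
262 318 [ 10.7  28.7 -37.3]
255 318 [ 11.   29.9 -32. ]
240 196 [ 11.  -26.1 -17.3]
262 185 [ 10.4 -27.1 -36.9]
262 180 [ 10.7 -29.1 -37.4]
268 186 [  9.6 -26.  -40.2]
500 [[-10.1  25.2 -19.8]
 [  6.8  25.7 -13.5]
 [ 11.2  38.3  -3.4]]
499 [[-10.3 -37.5 -19.6]
 [  6.8 -24.9 -13.6]
 [ 11.2 -24.4  -3.6]]
```

View pics/w4c.png

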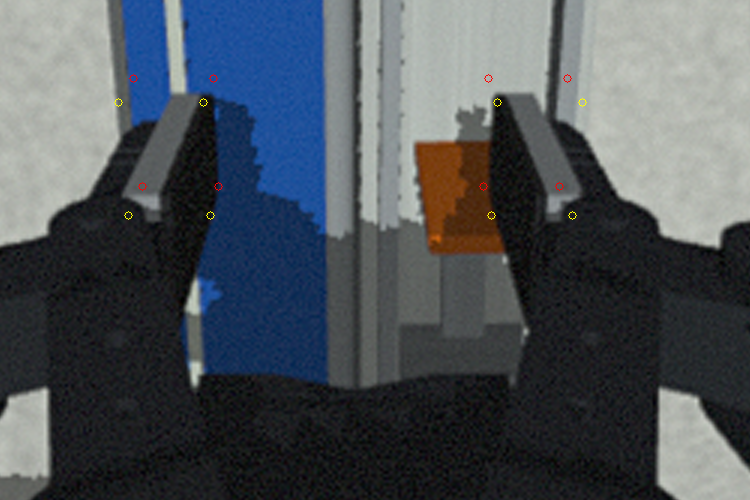

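Emit:
{"api": "jog_arm", "payload": {"steps": [[0,-0.0015,0.009,0.15,0,0,0.06],[0,-0.0015,0.009,0.15,0,0,0.06],[0,0,0,0,0,0,0.06],[0,0,0,0,0,0,0.06]]}}

```text
time_s: 4.22
position: [0.4997, 0.0765, 0.0595]
ee_rot: [[-0.327, 0.945, 0.002], [0.945, 0.327, -0.003], [-0.003, 0.001, -1.0]]
contact_force: [0.6, 0.0, 0.7]
opening: 0.703
```

```bash
cat > tips.py <<'E'
from h import *
import sys,cv2
show(); print("delta",*[x.round(4) for x in delta([-.172,-.035,.05])])
st=read_state(); c=imaging.get_calibration("wrist"); p,d=imaging.capture("wrist"); cv2.imwrite(f"pics/{sys.argv[1]}.png",cv2.resize(p[:,:,::-1],(768,576)))
K=c["camera_matrix"]; vv,uu=np.mgrid[0:384,0:512]; Z=d
Xc=np.stack([(uu-K[0,2])/K[0,0]*Z,(vv-K[1,2])/K[1,1]*Z,Z],-1); Xw=(Xc-c["t"])@c["R"]; Xt=(Xw-st["position"])@st["ee_rot"]*1e3
m=(Xt[...,2]<5)&(Xt[...,2]>-20)&(Z>0)&(abs(Xt[...,0])<13)&(abs(Xt[...,1])<45)
for s in (1,-1):
  Q=Xt[m&(Xt[...,1]*s>0)]; print(len(Q),np.percentile(Q,[2,50,98],axis=0).round(1))
  # z-max near each
hsv=cv2.cvtColor(p,cv2.COLOR_RGB2HSV); o=(hsv[...,0]<16)&(hsv[...,1]>180)&(hsv[...,2]>60)&(Z>0)
Q=np.array([toport(x) for x in Xw[o]]); 
if len(Q): print("orange",len(Q),np.percentile(Q,[3,50,97],axis=0).round(1))
E
python3 tips.py w5
```

```text
4.22 [-171.9  -35.1   59.5] [0.6 0.  0.7] 0.703 [-0.01  0.3  -0.39  0.88 -0.    1.22]
delta [0.0002 0.0001 0.0095] [0.0474 0.1754 0.0346]
469 [[-10.3  30.2 -19.8]
 [  6.6  30.6 -14.1]
 [ 11.2  43.1  -5.5]]
766 [[ -9.9 -43.7 -19.7]
 [  7.  -34.1  -9.4]
 [ 12.4 -29.4   4.8]]
orange 1187 [[-136.3  -14.4   15.1]
 [-135.4   -5.3   42.1]
 [-132.5    3.9   57.8]]
```

View pics/w5.png

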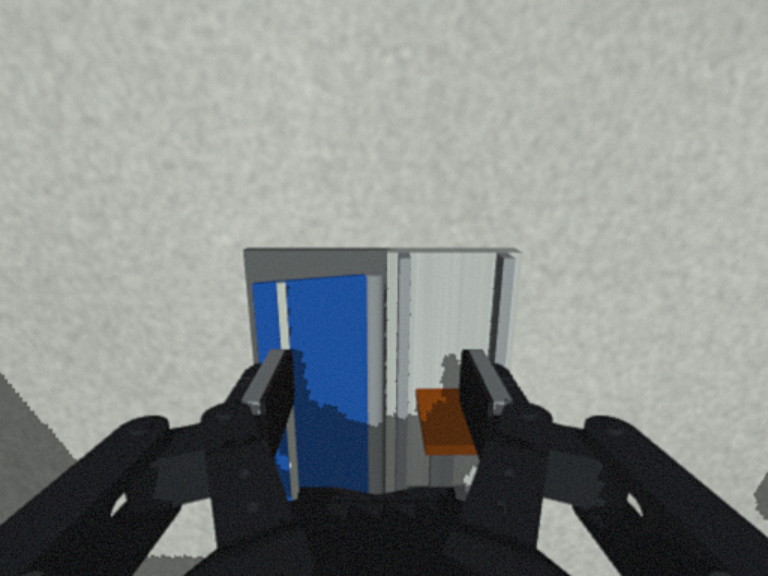

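Emit:
{"api": "jog_arm", "payload": {"steps": [[0,0.0005,0.004,0,0.1,0,0.06],[0,0,0.004,0,0,0,0.06],[0,0,0.003,0,0,0,0.06]]}}

```text
time_s: 4.52
position: [0.5004, 0.0766, 0.0479]
ee_rot: [[-0.327, 0.945, 0.001], [0.945, 0.327, -0.001], [-0.001, 0.001, -1.0]]
contact_force: [-2.6, 0.0, 2.9]
opening: 0.704
```

Emit:
{"api": "jog_arm", "payload": {"steps": [[0,0,0.003,0,0,0,0.06],[0,0,0,0,0,0,0.06]]}}

```text
time_s: 4.68
position: [0.5001, 0.0764, 0.0441]
ee_rot: [[-0.327, 0.945, 0.0], [0.945, 0.327, -0.001], [-0.001, 0.0, -1.0]]
contact_force: [-0.1, 0.4, 3.3]
opening: 0.704
```

Emit:
{"api": "jog_arm", "payload": {"steps": [[0,0,0.003,0,0,0,0.06],[0,0,0,0,0,0,0.06]]}}

```text
time_s: 4.85
position: [0.5, 0.0763, 0.041]
ee_rot: [[-0.327, 0.945, 0.0], [0.945, 0.327, -0.001], [-0.001, -0.0, -1.0]]
contact_force: [-1.2, 0.2, 3.7]
opening: 0.702
```

Emit:
{"api": "jog_arm", "payload": {"steps": [[0,0,0.004,0,0,0,0.06],[0,0,0.004,0,0,0,0.06],[0,0,0.003,0,0,0,0.06],[0,0,0,0,0,0,0.06]]}}

```text
time_s: 5.18
position: [0.5008, 0.0765, 0.0306]
ee_rot: [[-0.327, 0.945, 0.003], [0.945, 0.327, -0.001], [-0.002, 0.002, -1.0]]
contact_force: [-2.1, -0.7, 6.2]
opening: 0.702
```

```bash
cat > sc.py <<'E'
from h import *
import cv2,sys
show()
p,d=imaging.capture("scene"); cv2.imwrite(f"pics/{sys.argv[1]}.png",cv2.resize(p[100:220,160:320,::-1],(800,600),interpolation=cv2.INTER_CUBIC))
c=imaging.get_calibration("scene"); K=c["camera_matrix"]; vv,uu=np.mgrid[0:384,0:512]
X=(np.stack([(uu-K[0,2])/K[0,0]*d,(vv-K[1,2])/K[1,1]*d,d],-1)-c["t"])@c["R"]
P=np.stack([*(toport(X.reshape(-1,3).T)[:2] if 0 else [0,0])],-1) if 0 else None
q=X.reshape(-1,3); cc,s=np.cos(TH),np.sin(TH); dx=q[:,0]-O[0]; dy=q[:,1]-O[1]
px=(cc*dx+s*dy)*1e3; py=(-s*dx+cc*dy)*1e3; pz=q[:,2]*1e3
hsv=cv2.cvtColor(p,cv2.COLOR_RGB2HSV).reshape(-1,3)
b=(hsv[:,0]>100)&(hsv[:,0]<125)&(hsv[:,1]>150)&(d.reshape(-1)>0)
m=b&(px>8)&(px<68)&(py>-34)&(py<35)&(pz>30)
if m.sum()>10:
    k=np.polyfit(py[m],pz[m],1); print("cover",m.sum(),k,"angle",np.arctan(k[0]), "ymax,zmax",py[m].max(),pz[m].max())
    r=pz[m]-np.polyval(k,py[m]); m2=np.where(m)[0][abs(r)<3]; k=np.polyfit(py[m2],pz[m2],1); print(len(m2),"angle",np.arctan(k[0]))
o=(hsv[:,0]<16)&(hsv[:,1]>180)&(hsv[:,2]>60)&(d.reshape(-1)>0)&(abs(py)<30)&(px<0)&(px>-200)
if o.sum(): print("orange",o.sum(),[np.percentile(v[o],[5,50,95]).round(1) for v in (px,py,pz)])
print("lip",imaging.pinpoint("scene","lip")[:1])
E
python3 sc.py s6
```

```text
5.18 [-171.5  -34.1   30.6] [-2.1 -0.7  6.2] 0.702 [-0.01  0.33 -0.43  0.81 -0.    1.22]
cover 50 [ 0.61434324 66.46847469] angle 0.5508993001107904 ymax,zmax 21.022260916385406 78.82178892343887
50 angle 0.5508993001107904
orange 79 [array([-136.7, -135. , -132.3]), array([-12.4,   3.3,  12.8]), array([15.8, 38.3, 55.7])]
lip [{'centre': [147.7, 217.3], 'score': 0.92}]
```

View pics/s6.png

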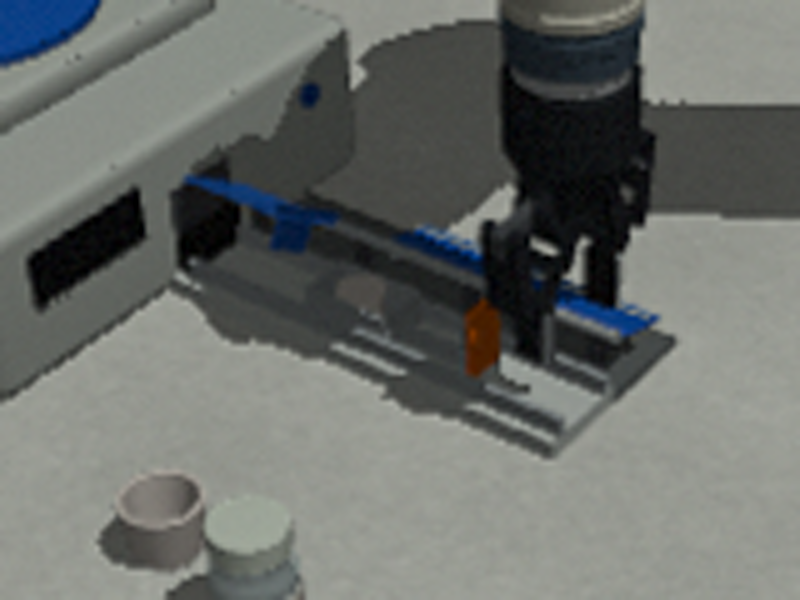

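Emit:
{"api": "jog_arm", "payload": {"steps": [[0,0,0.003,0,0.1,0,0.06],[0,0,0,0,0,0,0.06],[-0.005,0,0,0,0,0,0.06],[-0.005,0,0,0,0,0,0.06],[-0.005,0,0,0,0,0,0.06],[0,0,0,0,0,0,0.06]]}}

```text
time_s: 5.78
position: [0.505, 0.0643, 0.0292]
ee_rot: [[-0.329, 0.944, 0.002], [0.944, 0.329, 0.005], [0.004, 0.004, -1.0]]
contact_force: [-1.1, -2.8, 6.3]
opening: 0.705
```

```bash
python3 - <<'E'
from h import *
show(); print(*[x.round(4) for x in delta([-.059,-.0345,.0275])])
E
```

```text
5.78 [-158.7  -34.    29.2] [-1.1 -2.8  6.3] 0.705 [-0.04  0.34 -0.43  0.81  0.01  1.19]
[-0.0997 -0.0007  0.0012] [ 0.2359 -0.2496  0.1338]
```

Emit:
{"api": "jog_arm", "payload": {"steps": [[0,0,0.0018,0.2,-0.2,0.1,0.06],[-0.005,0,0.0005,0,0,0,0.06],[-0.005,0,0.0005,0,0,0,0.06],[-0.005,0,0.0005,0,-0.1,0,0.06],[0,0,0,0,0,0,0.06]]}}

```text
time_s: 6.2
position: [0.5089, 0.0518, 0.0268]
ee_rot: [[-0.328, 0.945, 0.0], [0.945, 0.328, 0.004], [0.004, 0.001, -1.0]]
contact_force: [-1.0, -3.4, 6.1]
opening: 0.701
```

```bash
python3 sc.py s7; python3 - <<'E'
from h import *
print(*[x.round(4) for x in delta([-.059,-.0345,.0275])])
E
```

```text
6.2 [-145.6  -34.4   26.8] [-1.  -3.4  6.1] 0.701 [-0.06  0.34 -0.42  0.81  0.    1.17]
cover 23 [ 0.8318442  71.90383539] angle 0.693858797780418 ymax,zmax 17.876230070505017 86.81716094574317
22 angle 0.6591283328426191
orange 39 [array([-135.5, -133.1, -131.3]), array([-5.9,  8.6, 14.1]), array([15.3, 28.4, 56. ])]
lip [{'centre': [146.6, 217.2], 'score': 0.66}]
[-0.0865 -0.0002 -0.0008] [ 0.0718 -0.1659  0.0905]
```

View pics/s7.png

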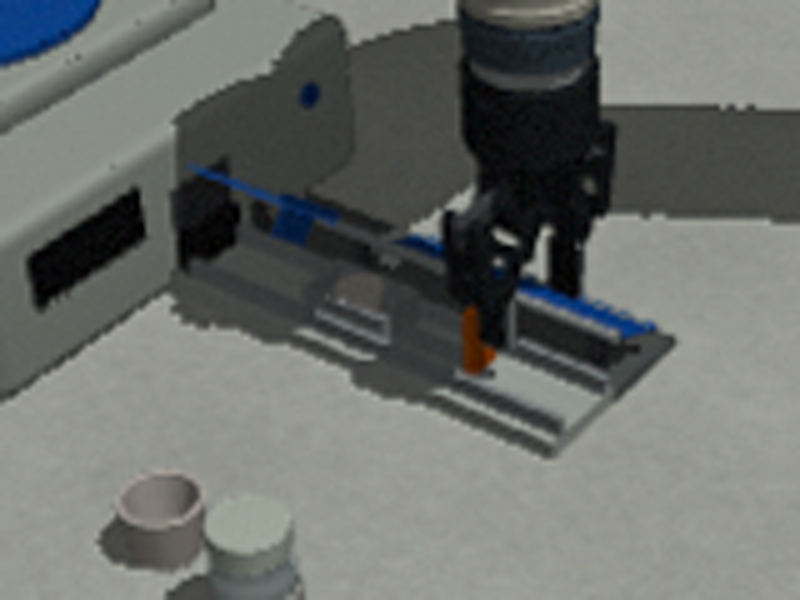

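Emit:
{"api": "jog_arm", "payload": {"steps": [[-0.005,0,0,0.1,-0.2,0.1,0.06],[-0.005,0,0.0003,0,0,0,0.06],[-0.005,0,0.0003,0,-0.1,0,0.06],[-0.005,0,0.0003,0,0,0,0.06],[-0.005,0,0.0003,0,-0.1,0,0.06],[0,0,0,0,0,0,0.06]]}}

```text
time_s: 6.8
position: [0.5142, 0.0329, 0.0268]
ee_rot: [[-0.33, 0.944, -0.003], [0.944, 0.33, 0.007], [0.008, -0.0, -1.0]]
contact_force: [-1.4, -3.0, 5.1]
opening: 0.702
```

```bash
python3 sc.py s8; python3 - <<'E'
from h import *
print(*[x.round(4) for x in delta([-.059,-.0345,.0275])])
E
```

```text
6.8 [-125.9  -35.6   26.8] [-1.4 -3.   5.1] 0.702 [-0.1   0.35 -0.41  0.81  0.01  1.13]
cover 22 [ 0.74707355 71.93308928] angle 0.6416255484296299 ymax,zmax 16.801515603384 84.49231940979885
22 angle 0.6416255484296299
orange 41 [array([-114.9, -113.4, -111.8]), array([-4.5,  6.4, 13.1]), array([15.5, 31.3, 56.8])]
lip [{'centre': [145.8, 216.5], 'score': 0.94}]
[-0.0668  0.0009 -0.0011] [-0.0101 -0.3821  0.2157]
```

View pics/s8.png

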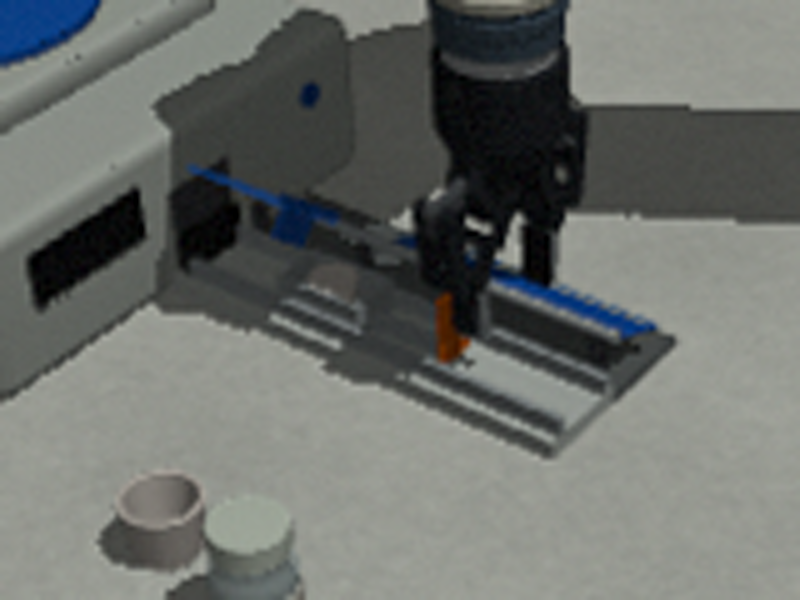

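Emit:
{"api": "jog_arm", "payload": {"steps": [[-0.005,0.0008,-0.0003,0,-0.4,0.2,0.06],[-0.005,0.0002,0.0001,0,-0.1,0,0.06],[-0.005,0.0002,0.0001,0,-0.1,0,0.06],[-0.005,0.0002,0.0001,0,-0.1,0,0.06],[-0.005,0.0002,0.0001,0,-0.1,0,0.06],[0,0,0,0,0,0,0.06]]}}

```text
time_s: 7.4
position: [0.5206, 0.0139, 0.0273]
ee_rot: [[-0.33, 0.944, -0.002], [0.944, 0.33, 0.003], [0.003, -0.001, -1.0]]
contact_force: [-1.0, -3.2, 5.4]
opening: 0.706
```

```bash
python3 sc.py s9; python3 - <<'E'
from h import *
print(*[x.round(4) for x in delta([-.059,-.0345,.0275])])
E
```

```text
7.4 [-105.9  -35.7   27.3] [-1.  -3.2  5.4] 0.706 [-0.14  0.36 -0.4   0.82  0.    1.1 ]
cover 28 [ 0.7328543 70.9377474] angle 0.6324372544454201 ymax,zmax 18.3655328254687 83.83101269665644
28 angle 0.6324372544454201
orange 40 [array([-95.6, -93.4, -91.2]), array([-5.3,  7.8, 14.1]), array([16.2, 31.3, 54.9])]
lip [{'centre': [145.9, 217.8], 'score': 0.62}]
[-0.0468  0.0011 -0.0003] [-0.0851 -0.1435  0.2008]
```

Emit:
{"api": "jog_arm", "payload": {"steps": [[-0.005,0.0008,-0.0001,0,-0.2,0.2,0.06],[-0.005,0.0003,0.0001,0,-0.1,0,0.06],[-0.005,0.0003,0.0001,0,-0.1,0,0.06],[-0.005,0.0003,0.0001,0,-0.1,0,0.06],[-0.005,0.0003,0.0001,0,-0.1,0,0.06],[-0.005,0.0003,0.0001,0,-0.1,0,0.06],[0,0,0,0,0,0,0.06]]}}

```text
time_s: 8.08
position: [0.5287, -0.0084, 0.0277]
ee_rot: [[-0.331, 0.944, -0.004], [0.944, 0.331, 0.002], [0.003, -0.003, -1.0]]
contact_force: [-0.1, -4.4, 5.9]
opening: 0.703
```

```bash
python3 sc.py s10; python3 - <<'E'
from h import *
print(*[x.round(4) for x in delta([-.059,-.0345,.0275])])
E
```

```text
8.08 [-82.2 -35.4  27.7] [-0.1 -4.4  5.9] 0.703 [-0.18  0.37 -0.38  0.83  0.    1.06]
cover 28 [ 0.73133471 70.55782866] angle 0.6314479123822341 ymax,zmax 20.095696740777612 83.7585210340184
28 angle 0.6314479123822341
orange 44 [array([-71.9, -70.1, -67.1]), array([-5.2,  7.3, 12.9]), array([15. , 32.6, 57. ])]
lip [{'centre': [143.3, 216.1], 'score': 0.93}]
[-0.023   0.0008  0.0002] [-0.1615 -0.145   0.2404]
```

View pics/s10.png

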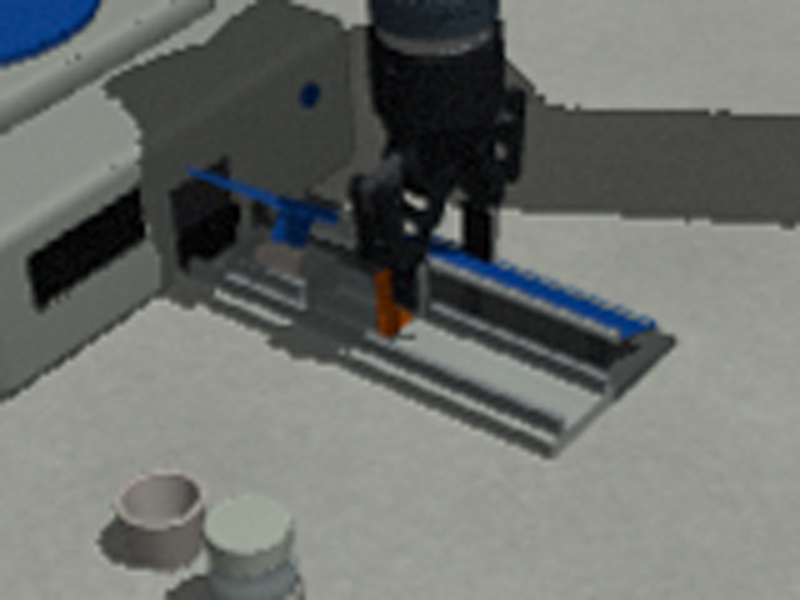

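Emit:
{"api": "jog_arm", "payload": {"steps": [[-0.005,0.0008,0.0003,-0.1,-0.2,0.2,0.06],[-0.005,0.0003,0.0001,0,-0.1,0,0.06],[-0.005,0.0003,0.0001,0,-0.1,0,0.06],[-0.004,0.0003,0.0001,0,-0.1,0,0.06],[0,0,0,0,0,0,0.06]]}}

```text
time_s: 8.6
position: [0.5339, -0.0222, 0.0278]
ee_rot: [[-0.33, 0.944, -0.003], [0.944, 0.33, 0.002], [0.003, -0.002, -1.0]]
contact_force: [-1.8, -3.4, 6.0]
opening: 0.7
```

Emit:
{"api": "jog_arm", "payload": {"steps": [[-0.003,0,0.0003,0,-0.1,0.1,0.06],[-0.002,0,0.0001,0,-0.1,0,0.06],[0,0,0,0,0,0,0.06]]}}

```text
time_s: 8.85
position: [0.5346, -0.0252, 0.0279]
ee_rot: [[-0.329, 0.944, -0.002], [0.944, 0.329, 0.002], [0.003, -0.002, -1.0]]
contact_force: [-1.9, -1.6, 5.5]
opening: 0.703
```

```bash
python3 sc.py s11; python3 - <<'E'
from h import *
print(*[x.round(4) for x in delta([-.059,-.0345,.0275])])
E
```

```text
8.85 [-64.3 -35.3  27.9] [-1.9 -1.6  5.5] 0.703 [-0.2   0.38 -0.36  0.83  0.    1.03]
cover 32 [ 0.71736056 70.12611468] angle 0.6222825702941895 ymax,zmax 19.678360036213906 84.8702043199821
32 angle 0.6222825702941895
orange 43 [array([-54. , -51.9, -49.8]), array([-6.2,  6.7, 13.9]), array([16.3, 30.4, 55.6])]
lip [{'centre': [147.2, 215.9], 'score': 0.61}]
[-0.0052  0.0008  0.0005] [-0.0885 -0.1352  0.1521]
```

Small steps to the stop, watching the y-force (push reaction).

Emit:
{"api": "jog_arm", "payload": {"steps": [[-0.003,0.0005,0.0004,0,-0.1,0.1,0.06],[-0.002,0,0.0001,0,0,0,0.06],[0,0,0,0,0,0,0.06]]}}

```text
time_s: 9.2
position: [0.5356, -0.028, 0.028]
ee_rot: [[-0.329, 0.944, -0.003], [0.944, 0.329, 0.004], [0.005, -0.001, -1.0]]
contact_force: [-1.7, -2.2, 4.9]
opening: 0.703
```

Emit:
{"api": "jog_arm", "payload": {"steps": [[-0.003,0,0.0002,0,-0.1,0,0.06],[0,0,0,0,0,0,0.06]]}}

```text
time_s: 9.37
position: [0.5361, -0.0298, 0.0282]
ee_rot: [[-0.33, 0.944, -0.003], [0.944, 0.33, 0.004], [0.005, -0.001, -1.0]]
contact_force: [-0.9, -4.1, 5.8]
opening: 0.704
```

Emit:
{"api": "jog_arm", "payload": {"steps": [[-0.003,0,0.0002,0,-0.1,0,0.06],[0,0,0,0,0,0,0.06]]}}

```text
time_s: 9.53
position: [0.5361, -0.03, 0.0285]
ee_rot: [[-0.332, 0.943, -0.003], [0.943, 0.332, 0.008], [0.008, -0.0, -1.0]]
contact_force: [-0.7, -5.3, 5.0]
opening: 0.701
```

```bash
python3 sc.py s12; python3 - <<'E'
from h import *
print(*[x.round(4) for x in delta([-.059,-.0345,.0275])]); s=read_state(); print(s["moment"],s["joint_efforts"],s["contact_force"],s["position"])
E
```

```text
9.53 [-59.3 -35.4  28.5] [-0.7 -5.3  5. ] 0.701 [-0.22  0.38 -0.36  0.84  0.01  1.02]
cover 36 [ 0.69487201 69.20569654] angle 0.6072760660733871 ymax,zmax 20.578229402683093 84.86269153802604
36 angle 0.6072760660733871
orange 41 [array([-48.8, -47.2, -44.7]), array([-6.8,  7.5, 13.3]), array([15.4, 29.3, 55.8])]
lip [{'centre': [148.0, 217.7], 'score': 0.9}]
[-0.0002  0.001   0.001 ] [-0.0221 -0.4436  0.2948]
[0.1555875  0.68479265 0.12938047] [ -0.65803254 -54.79819536  27.27097392  -1.14976879  -0.07220106
   0.09858456] [-3.01690341  1.17897465  6.85273105] [ 0.5361523  -0.03017622  0.02849568]
```

View pics/s12.png

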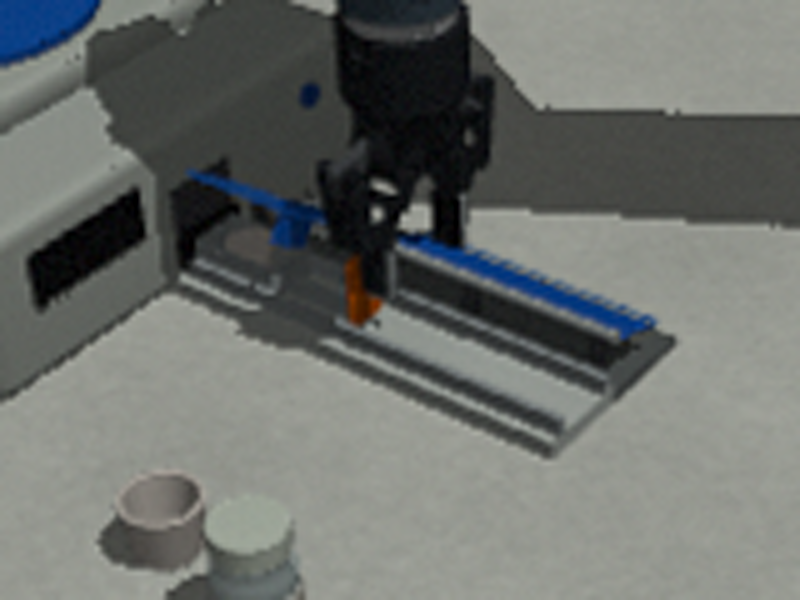

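Emit:
{"api": "jog_arm", "payload": {"steps": [[-0.004,0,0.0006,0,-0.3,0.2,0.06],[-0.004,0,0.0003,0,-0.1,0,0.06]]}}

```text
time_s: 9.8
position: [0.5362, -0.0304, 0.0284]
ee_rot: [[-0.334, 0.943, -0.003], [0.942, 0.334, 0.015], [0.016, 0.002, -1.0]]
contact_force: [-8.1, 22.2, 14.9]
opening: 0.704
```

Emit:
{"api": "jog_arm", "payload": {"steps": [[-0.005,0,0.0003,0,-0.1,0,0.06],[-0.005,0,0.0003,0,-0.1,0,0.06]]}}

```text
time_s: 9.97
position: [0.5362, -0.0304, 0.0285]
ee_rot: [[-0.342, 0.94, -0.006], [0.939, 0.342, 0.03], [0.031, 0.005, -1.0]]
contact_force: [-8.4, 25.0, 16.4]
opening: 0.698
```

Emit:
{"api": "jog_arm", "payload": {"steps": [[0.003,0,0.0003,0,0,0,0.06],[0.005,0,0.0003,0,0,0,0.06],[0.005,0,0.0003,0,0,0,0.06],[0.005,0,0.0003,0,0,0,0.06],[0,0,0,0,0,0,0.06]]}}

```text
time_s: 10.38
position: [0.5315, -0.0139, 0.0302]
ee_rot: [[-0.344, 0.939, -0.001], [0.939, 0.344, 0.026], [0.025, 0.008, -1.0]]
contact_force: [-4.2, 3.2, 5.6]
opening: 0.704
```

```bash
python3 sc.py s13; python3 - <<'E'
from h import *
print(*[x.round(4) for x in delta([-.085,-.0345,.0275])])
E
```

```text
10.38 [-76.  -34.6  30.2] [-4.2  3.2  5.6] 0.704 [-0.2   0.37 -0.37  0.84  0.03  1.02]
cover 44 [ 0.6482987 67.3311641] angle 0.5751783008409416 ymax,zmax 21.13584330464592 81.85718317362247
44 angle 0.5751783008409416
orange 74 [array([-49.2, -47.2, -44.3]), array([-11.9,   2.5,  13.2]), array([16.6, 36.1, 55.4])]
lip [{'centre': [145.8, 215.3], 'score': 0.74}]
[0.0088 0.0003 0.0029] [ 0.4481 -1.4733  1.0312]
```

View pics/s13.png

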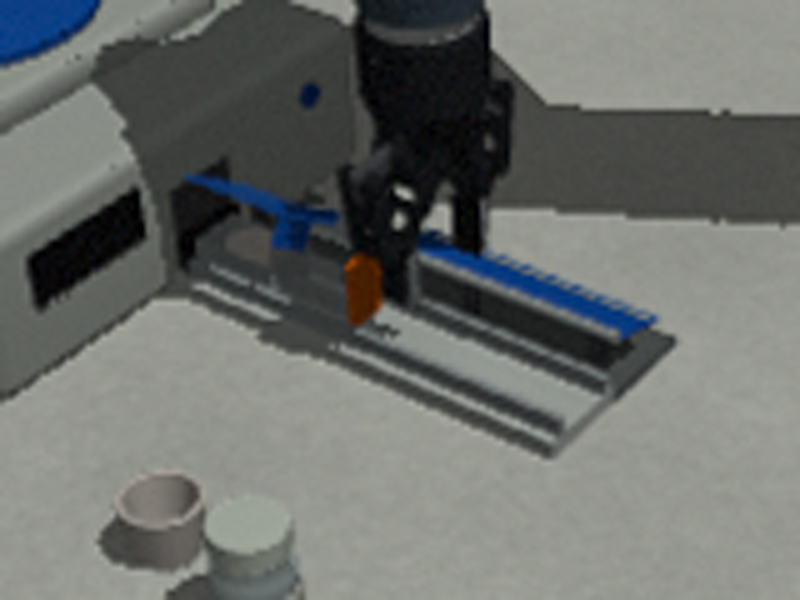

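Emit:
{"api": "jog_arm", "payload": {"steps": [[0.005,0,0.0005,0.2,-0.5,0.4,0.06],[0.005,0,0,0.2,-0.5,0.4,0.06],[0,0,-0.003,0,-0.3,0.2,0.06],[0,0,-0.003,0,0,0,0.06],[0,0,-0.003,0,0,0,0.06],[0,0,-0.003,0,0,0,0.06],[0,0,-0.004,0,0,0,0.06],[0,0,-0.004,0,0,0,0.06],[0,0,-0.004,0,0,0,0.06],[0,0,-0.006,0,0,0,0.06],[0,0,0,0,0,0,0.06]]}}

```text
time_s: 11.4
position: [0.5302, -0.0062, 0.0641]
ee_rot: [[-0.326, 0.945, 0.005], [0.945, 0.326, 0.001], [-0.001, 0.004, -1.0]]
contact_force: [0.1, -0.7, 0.2]
opening: 0.703
```

```bash
python3 sc.py s14; python3 tips.py w14
```

```text
11.4 [-83.8 -33.3  64.1] [ 0.1 -0.7  0.2] 0.703 [-0.17  0.33 -0.33  0.91  0.    1.07]
cover 214 [-1.89041864e-03  4.37433872e+01] angle -0.0018904163873522443 ymax,zmax 31.304842997170027 47.287905602669234
205 angle -0.004547625648963611
orange 84 [array([-49.4, -47.4, -44.9]), array([-12.9,   1.1,  13.1]), array([17.1, 38.9, 56. ])]
lip [{'centre': [153.5, 216.0], 'score': 0.67}]
11.5 [-84.  -33.7  63.2] [ 0.4  0.  -0.7] 0.701 [-0.17  0.33 -0.33  0.91  0.    1.07]
delta [ 0.088  -0.0014  0.0132] [ 0.205   0.0267 -0.0308]
468 [[-10.3  30.2 -19.7]
 [  6.6  30.6 -14.2]
 [ 11.1  43.   -5.8]]
474 [[-10.4 -42.1 -19.7]
 [  6.6 -29.7 -14.4]
 [ 11.2 -29.3  -5.8]]
orange 1273 [[-48.5 -14.8  14.9]
 [-47.7  -4.8  42.1]
 [-45.1   5.5  57.8]]
```

View pics/s14.png

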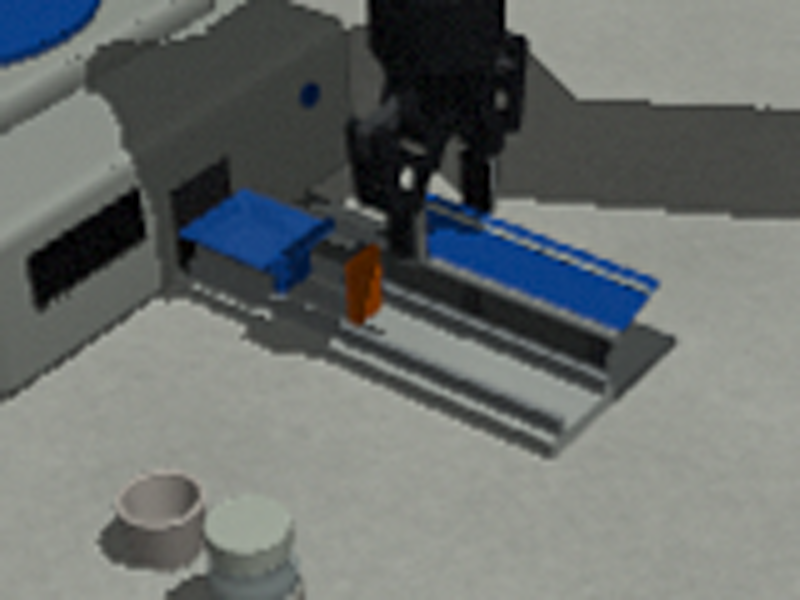

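Emit:
{"api": "jog_arm", "payload": {"steps": [[0,0,-0.02,0,0,0,0.06],[0,0,-0.025,0,0,0,0.06],[0,0,-0.025,0,0,0,0.06],[0,0,-0.02,0,0,0,0.06],[0,0,0,0,0,0,0.06],[0,0,0,0,0,0,0.06]]}}

```text
time_s: 12.05
position: [0.5271, -0.0058, 0.1534]
ee_rot: [[-0.326, 0.945, -0.004], [0.945, 0.326, 0.002], [0.003, -0.003, -1.0]]
contact_force: [0.1, 1.0, -0.4]
opening: 0.701
```

```bash
python3 sc.py s15; python3 -c "
from bench import arm; print(arm.hand_in())"
```

```text
12.05 [-85.1 -36.  153.4] [ 0.1  1.  -0.4] 0.701 [-0.17  0.26 -0.18  1.14  0.    1.07]
cover 214 [-9.32655708e-04  4.36579606e+01] angle -0.0009326554375670246 ymax,zmax 30.068854329900972 46.45496744680268
213 angle -0.0014331620292613364
orange 83 [array([-49.2, -47.2, -44.8]), array([-13.2,   0.2,  13.7]), array([17.6, 38.1, 57.2])]
lip [{'centre': [153.6, 217.8], 'score': 0.97}]
the job is handed in; nothing more can be done
None
```

The carrier is loaded and fully home, the flap has closed behind it, and I handed the job in at about 12 s.

- **Flap:** One fingertip held the paddle down, with the flap measured between 0.57 and 0.66 rad during the push and the back-off.
- **Push:** The other fingertip pushed the orange plate until it stalled against the stop at about 25 N. I then backed off before slowly letting the flap down.
- **Final checks:** The flap angle reads about 0 rad. The plate's rear face is at about x -48 to -49 mm, against a target of -48. The gripper is clear of everything, and the jar, crucible and brush were not touched.
- **Odd readings:** The force readings were noisy by a few newtons. While sliding, the sideways force sometimes had the wrong sign, so I relied on the stall and the camera positions to judge that the carrier was home.

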